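# Open the charging locker past its safety catch and turn the battery pack round

### The job

The charging locker's door stands ajar, held by a safety catch: reach down through the door gap, press the catch's orange pad down and, while it is down, pull the door wide open, about square to the locker or further. Then lift the battery pack out of the tray on the inside of the door, turn it end for end, and set it back fully down in the tray with its red terminal end at the red contact end by the hinge. Leave the door wide open, and do not disturb the lorry, the white car and the glue bottle.

Things in the scene. Friction and masses are not known exactly. Their poses are not given: they have to be found in the camera images.
- locker: Grey charging locker fixed to the table at the robot's left, 220 (y) x 120 (x) x 130 mm high. Origin on the table under the middle of its front; its -x is the way the front faces, roughly the robot's right. The roof's front edge has a lip 14 mm high, 6 mm thick.
- door (a joint): Yellow door, 218 wide, 10 thick, top 130 mm above the table, hinged about a vertical line at its end far from the robot. 0 = shut; grows as it opens outward (counter-clockwise from above); 1.57 = square to the locker; stop at 1.8 rad. Starts ajar at 0.325; goes only to 0.34 until the catch is pressed 9 mm. Friction 0.12 N m holds it where it is left.
- door_hinge (a point): Point on the hinge line, in the plane of the door's inner face, at the level of its top (130 mm above the table). Its axes are the door's and turn with it: y along the door from the hinge to its free edge, x inward (off the inner face, towards the locker's inside), z up.
- catch (a joint): Sprung catch sliding vertically on the door's inside: 0 = up, grows as it is pressed, stop at 0.014 m. 3 N to start, 6.5 N fully down; springs back. From its pad a steel arm reaches 81 mm in from the door, its end pin hooked behind the lip of the locker's roof. Pressed 9 mm or more it passes under the lip; past a door angle of 0.45 rad it is clear.
- catch_pad (a point): Middle of the top of the orange press pad, 40 x 40 mm, 2 to 42 mm off the door's inner face; the point is 22 mm off it, 182 mm from the hinge, 18 mm below the door's top when up. Axes as the door's. Ajar, the gap to the locker is 60 mm here and open above: shut fingertips can come down on the pad, then push the inner face outward with the pad held down.
- tray_seat (a point): Middle of the floor of the tray on the door's inside: 45 mm above the table, 42 mm off the inner face, 78 mm from the hinge. Axes as the door's (y along the tray to the free edge). Open above; inside 98 mm along the door by 42 mm; walls 17 mm high with flared lips 8 mm higher. The hinge end is red with two brass contacts, the rest black.
- tray_contact (a point): The contact face at the hinge end of the tray: inner end wall at 17 mm above the tray's floor, 49 mm from tray_seat towards the hinge.
- pack_fin (a point): Middle of the black fin on top of the blue battery pack, 47 mm above its underside. Fin 12 mm thick (x), 56 long (y), 26 high above the body; body 36 (x) x 90 (y) x 34 mm high, about 0.16 kg. Axes: y to the red end, z up. At the start y is the door's y (red end wrongly to the free edge). Under the roof while the door is ajar. 36 mm free between the fin and the door's face.
- pack_base (a point): Middle of the pack's underside. It lies on tray_seat when the pack sits fully down.
- pack_terminal (a point): Middle of the pack's red end face, with two brass terminals: 45 mm from its middle along its y, 17 mm above the underside.
- pack: The battery pack itself (origin at the middle of its underside, axes as pack_fin).
- lorry_blue: Model lorry with blue cab and white cargo box, 48x147x58 mm, standing on the table; bystander. Origin under its middle.
- car_white: White model race car, 55x109x43 mm; bystander. Origin under its middle.
- glue_bottle: White glue bottle with red nozzle cap, 31x31x86 mm, upright; bystander. Origin under its middle.

How it is judged:
On the way, in this order (a step that is already met when the one before it is completed fails the run):
1. the catch is pressed down (at least 8 mm) while the door is still ajar (value of joint catch above 0.008 m and value of joint door below 0.4 rad), for 0.1 s.
2. the door is pulled wide open (1.35 rad or more), with the pack still in its tray (value of joint door above 1.35 rad and z of pack_base in the frame of tray_seat below 0.01 m), for 0.2 s.
3. the pack is lifted clear of the tray (30 mm or more) (z of pack_base in the frame of tray_seat above 0.03 m), for 0.2 s.
At the end, for the whole second after the job is handed in: Door open 1.3 rad or more and at rest; the pack released and at rest in its tray, red end face at least 37 mm from the tray's middle on the hinge side, its middle within 9 mm of the tray's, fully down (within 4 mm), level within 0.08 rad (value of joint door above 1.3 rad and y of pack_terminal in the frame of tray_seat below -0.037 m and horizontal distance between pack_base and tray_seat below 0.009 m and z of pack_base in the frame of tray_seat between -0.004 and 0.004 m and angle between pack_base's own z axis and vertical below 0.08 rad and linear speed of pack below 0.02 m/s and velocity of joint door between -0.05 and 0.05 rad/s); the robot touches nothing.
It fails at once if the lorry, the white car or the glue bottle is moved more than 20 mm (distance of any of lorry_blue, car_white, glue_bottle from where it was at the start of the episode above 0.02 m).
It also fails if it takes over 58 s, if anything falls off the work surface, if the arm or the gripper's body presses on something with over 40 N, if the wrist force passes 120 N, or if a joint passes its speed limit or range.

### The arm

A 6-joint arm with a two-finger parallel gripper is mounted at the origin on the work surface; the furniture and walls round the work are solid. World frame = base frame: x ahead of the robot, y to its left, z up, the work surface at z = 0. Lengths are in m, angles in rad, forces in N, time in s.
With the tool pointing down it reaches from about 0.375 to 0.9 m from the base axis. Payload 3.1 kg.
Tool frame: the origin (TCP) lies between the finger pads; the fingertips stand 22 mm ahead of it and the grasp point (between the pads) lies 3 mm ahead of it; z points along the fingers, y is the line along which they close (so a half turn about z gives the same grasp; the last joint's range is limited). The gripper opens to 87 mm and grips with 3 to 60 N. Pads are 19 mm wide; open, the fingers measure 117 mm over their backs; the gripper's body (75 mm by 190 mm) begins 51 mm behind the grasp point.
Start: joints at [0.934, 0.527, 1.433, -0, 1.181, -0.178], TCP at [0.276, 0.561, 0.245] pointing down, gripper open.
Joint ranges: [-3.08, 3.08], [-0.75, 2.2], [0.22, 2.44], [-1.43, 4.57], [0, 2.65], [-2.85, 2.85]. Speed limits (rad/s): [2.79, 2.79, 3.14, 3.14, 3.14, 3.14].

### API

Orientations are given as a unit quaternion [x, y, z, w].
In Python, from rig import robot gives the robot as it stands.
- The arm moves only by the tool move_arm, never from a script. Its argument "series" is text: rows parted by semicolons, each of 6 numbers parted by spaces: the shift along the tool's x, y, z in mm, then the turn, a rotation vector about the tool's x, y, z in degrees. In form: dx dy dz ax ay az; .... A call has 1 to 8 rows; each row is the pose to reach, as a shift and turn from the pose commanded when the call began, along the tool's axes at that moment; what a row does not reach only later rows make up. A row lasts 1/12 s, in which the tool goes at most 41.7 mm and 7.16 degrees, less where a joint would pass 70% of its speed; a pose out of reach is approached as far as the arm can. A call with a gripper value outside its range is refused whole. "jaw" is the opening, from 0 (shut) to 1 (fully open), set as the call begins (left out, the last holds). The fingers move at their own pace and stop on an object; "newtons" is the grip in N (left out, the last holds). Time passes only in rows, so rows that repeat a pose let the fingers close. It gives the time, the measured TCP pose, the force, the opening and the grip force at its end, in the units of the state.
- robot.get_obs(): the state, without advancing time (a new reading comes with each control period).
- robot.camera(name): name is "side" or "top"; returns a dict with "img" (384x512x3 uint8, red, green, blue), "mtx" (3x3 intrinsics, pixels), "distortion" ([k1, k2, p1, p2, k3] as OpenCV has them; the pictures are not rectified), "world_to_cam" (4x4, takes a point from world to camera coordinates). Camera axes: x right, y down, z forward; pixel columns grow to the right and rows downward; lengths in m; the calibration is good to about 2 mm. A picture is of the moment at which its call begins. There is no depth.
- robot.hand_in(): hands the job in; it is judged then, once.
Trained networks look in a picture, given as the dict that the camera call returned (one of the last four; its "shot" number tells which), for a name from the list of things; names that differ only in an ending like _2 or _b are one class to them, and where a whole thing is asked for, a point or a joint stands for the part that bears it (a point fixed in the world has none). Each returns a list of dicts, best first, with "p" (0 to 1); they miss things now and then, are a little off and sometimes report something else, mostly with a low value. They report only what shows in the picture. A call takes as long as a camera call.
- robot.search_frame(picture, thing): "xyz" ([x, y, z] in m, in world coordinates, good to about 4 mm: the middle of the surface that is visible of it).
- robot.tip_of(picture, thing): "xyz" ([x, y, z] in m, in world coordinates, good to about 4 mm: a listed point, or the origin of a listed thing).
The state is a dict: "time": time; "q": joint angles; "joint_velocities": joint speeds; "joint_torque": joint torques, N m; "position": TCP position; "tool_rot": TCP orientation; "ft_force": force on the tool from outside, world axes, zero at the start; "moment": the same for the moment, N m; "grip_width": finger opening in m; "grip_force": force on a finger pad.
Only numpy, scipy, OpenCV 4.12 (cv2) and the standard library are available. Lean on these libraries where they do the work, as an engineer would, in place of code of your own. Each camera call takes 0.05 s, during which the arm holds its last target. There are 200 camera calls.

## Working session

There is one attempt and no reset: what is moved stays moved. The work goes in short steps, Python scripts to look and compute and a tool call to move; the robot and the scene stay as the last step left them, time stands still between calls to the robot, and variables do not carry over. Pictures are saved under pics/ and viewed, at most 13 in all, crops included, and the job is handed in when it is done.

Besides the shell and the picture viewer there is one more tool, called after ">>>" in YAML: its name, and indented under it one key for each argument. move_arm: Moves the arm, as the interface text tells. Its arguments: {"type":"object","properties":{"series":{"type":"string"},"jaw":{"type":"number"},"newtons":{"type":"number"}},"required":["series"]}

```bash
mkdir -p pics
cat > h.py <<'E'
import numpy as np, cv2
from scipy.spatial.transform import Rotation as R
from rig import robot
np.set_printoptions(precision=4,suppress=True)
def save(c,n): cv2.imwrite('pics/'+n+'.png',c['img'][:,:,::-1])
def proj(c,P):
    T=c['world_to_cam'];r,_=cv2.Rodrigues(T[:3,:3])
    return cv2.projectPoints(np.array(P,float).reshape(-1,3),r,T[:3,3],np.array(c['mtx']),np.array(c['distortion']))[0][:,0]
def tool(P):
    "world target for TCP -> shift in tool axes mm"
    o=robot.get_obs();return R.from_quat(o['tool_rot']).inv().apply(np.array(P)-o['position'])*1000
E
python3 - <<'E'
from h import *
o=robot.get_obs();print(o['time'],o['position'],R.from_quat(o['tool_rot']).as_matrix())
cs={n:robot.camera(n) for n in('side','top')}
im=np.vstack([cs['side']['img'],cs['top']['img']])
for n in cs: save(cs[n],n+'0')
for n in cs:
  for t in('catch_pad','door_hinge','tray_seat','pack_fin','locker','lorry_blue','car_white','glue_bottle'):
    r=robot.tip_of(cs[n],t)
    print(n,t,[(x['p'],np.round(x['xyz'],3)) for x in r[:1]])
E
```

```text
0.0 [0.2758 0.5601 0.2436] [[-0.897   0.442  -0.0012]
 [ 0.442   0.897  -0.0017]
 [ 0.0003 -0.002  -1.    ]]
side catch_pad [(0.46, array([ 0.366, -0.102,  0.001]))]
side door_hinge [(0.64, array([0.618, 0.244, 0.128]))]
side tray_seat [(0.82, array([0.529, 0.254, 0.042]))]
side pack_fin []
side locker [(0.74, array([0.505, 0.241, 0.   ]))]
side lorry_blue [(0.76, array([ 0.367, -0.103,  0.002]))]
side car_white [(0.7, array([ 0.355, -0.312,  0.003]))]
side glue_bottle [(0.55, array([ 0.503, -0.261, -0.004]))]
top catch_pad [(0.53, array([0.442, 0.2  , 0.114]))]
top door_hinge [(0.95, array([0.614, 0.243, 0.133]))]
top tray_seat [(0.83, array([0.528, 0.26 , 0.045]))]
top pack_fin [(0.88, array([0.531, 0.255, 0.092]))]
top locker [(0.89, array([0.509, 0.24 , 0.001]))]
top lorry_blue [(0.96, array([ 0.37 , -0.106, -0.   ]))]
top car_white [(0.73, array([ 0.359, -0.31 , -0.004]))]
top glue_bottle [(0.44, array([ 0.503, -0.269, -0.004]))]
```

View pics/side0.png

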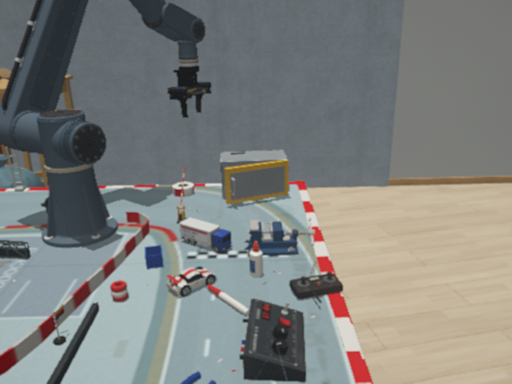

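View pics/top0.png

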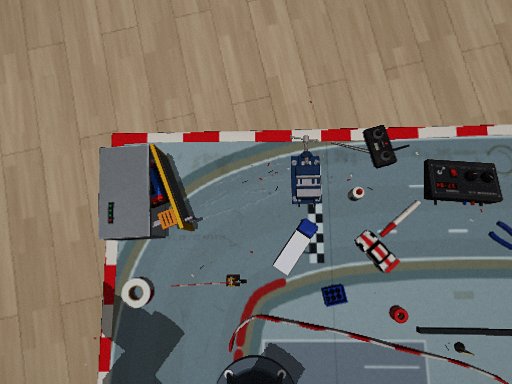

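The side view shows the locker at about (255,175). In the top view the door runs from the hinge at (152,147) to its free end at (197,228), with the orange pad at (170,220). Next I fit the door pose and check it with an overlay.

```bash
cat >> h.py <<'E'
def door(h,a):
    "hinge xy, door yaw a (a=theta+locker yaw): returns f(x,y,z rel to top)->world"
    y=np.array([-np.cos(a),-np.sin(a),0]);x=np.array([-np.sin(a),np.cos(a),0])
    return lambda u,v,w: np.array([h[0],h[1],.13])+u*x+v*y+np.array([0,0,w])
E
python3 - <<'E'
from h import *
c=robot.camera('top')
H=(.6155,.2435);im=cv2.resize(c['img'][120:260,80:230,::-1],None,fx=5,fy=5,interpolation=cv2.INTER_CUBIC)
for a,col in((.325,(0,255,0)),(.38,(255,0,255))):
    f=door(H,a)
    for q in ([(0,0,0),(0,.218,0),(-.01,.218,0),(-.01,0,0)],[(.002,.162,-.018),(.042,.162,-.018),(.042,.202,-.018),(.002,.202,-.018)]):
        p=(proj(c,[f(*k) for k in q])-[80,120]+.5)*5
        cv2.polylines(im,[p.astype(np.int32)],True,col,1)
cv2.imwrite('pics/ov.png',im[:600])
E
```

```text
(no output)
```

View pics/ov.png

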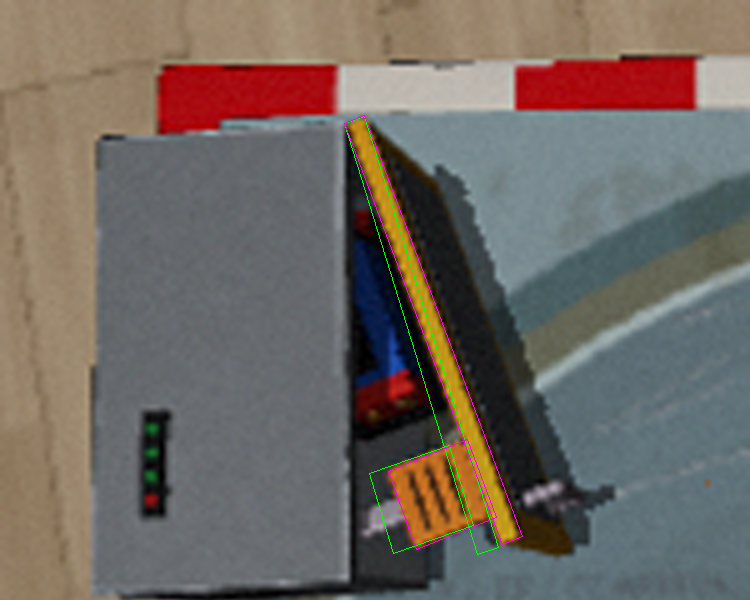

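The magenta overlay (door yaw 0.38) fits both the door top and the orange pad at (440,500), so the locker is yawed about 0.055 rad.

Run:
```python
from h import *
f=door((.6155,.2435),.38)
print(f(.022,.182,-.018), tool(f(.022,.182,-.018)+[0,0,.022+.05]), 63.8-np.degrees(.38))
```

```text
[0.4383 0.1964 0.112 ] [-306.411  -255.0449   60.5778] 42.02760378502872
```

>>> move_arm:
  series: "-31 -25 0 0 0 5; -61 -51 0 0 0 10; -92 -77 0 0 0 16; -122 -102 0 0 0 21; -153 -127 0 0 0 26; -184 -153 0 0 0 31; -215 -178 10 0 0 37; -245 -204 15 0 0 42"
  jaw: 0
  newtons: 20

```text
time: 1.62
position: [0.4065, 0.2677, 0.2296]
tool_rot: [0.563, 0.827, 0.0, 0.0]
ft_force: [-0.4, 1.1, -0.4]
grip_width: 0.0417
grip_force: 0.0
```

Run:
```python
from h import *
o=robot.get_obs();print(o['time'],o['position'],o['q'],R.from_quat(o['tool_rot']).as_matrix())
f=door((.6155,.2435),.38)
print(tool(f(.022,.182,-.018)+[0,0,.022]))
```

```text
1.6167 [0.4065 0.2677 0.2296] [ 0.3523  0.3637  1.7894 -0.0001  0.9873 -0.023 ] [[-0.3666  0.9304  0.0012]
 [ 0.9304  0.3666  0.0004]
 [-0.0001  0.0012 -1.    ]]
[-77.9696   3.3361  95.579 ]
```

>>> move_arm:
  series: "-35 2 0 0 0 0; -70 3 10 0 0 0; -70 3 45 0 0 0; -70 3 60 0 0 0; -70 3 60 0 0 0; -70 3 60 0 0 0"

```text
time: 2.12
position: [0.4343, 0.2052, 0.1692]
tool_rot: [0.561, 0.828, -0.001, -0.001]
ft_force: [0.2, -0.5, -0.2]
grip_width: 0.0039
grip_force: 0.0
```

Run:
```python
from h import *
o=robot.get_obs();print(o['time'],o['position'],o['grip_width'])
f=door((.6155,.2435),.38)
print(tool(f(.022,.182,-.018)+[0,0,.022]))
c=robot.camera('top');save(c,'t1')
im=cv2.resize(c['img'][150:270,80:240,::-1],None,fx=3,fy=3);s=robot.camera('side')
im2=cv2.resize(s['img'][110:230,190:350,::-1],None,fx=3,fy=3);cv2.imwrite('pics/a1.png',cv2.resize(np.vstack([im,im2]),None,fx=.83,fy=.83))
```

```text
2.1167 [0.4343 0.2052 0.1692] 0.003940218919371839
[-9.6875  0.5174 35.2016]
```

View pics/a1.png

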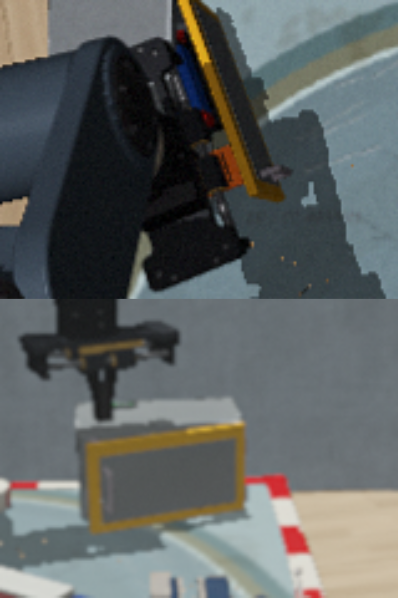

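The fingers sit at about (105,400) in the crop, in line with the pad and just short of the door's free end. Coming down onto the pad.

>>> move_arm:
  series: "-10 0 10 0 0 0; -10 0 20 0 0 0; -10 0 30 0 0 0; -10 0 36 0 0 0; -10 0 40 0 0 0; -10 0 40 0 0 0"

```text
time: 2.72
position: [0.4389, 0.1968, 0.1301]
tool_rot: [0.561, 0.828, 0.001, 0.001]
ft_force: [-0.0, 0.4, 3.9]
grip_width: 0.0006
grip_force: 1.9
```

>>> move_arm:
  series: "0 0 4 0 0 0; 0 0 8 0 0 0; 0 0 8 0 0 0; 0 0 8 0 0 0; 0 0 8 0 0 0"

```text
time: 3.13
position: [0.439, 0.1965, 0.1222]
tool_rot: [0.561, 0.828, 0.001, 0.001]
ft_force: [-0.4, -0.9, 4.5]
grip_width: 0.0007
grip_force: 2.9
```

Run:
```python
from h import *
o=robot.get_obs();Rt=R.from_quat(o['tool_rot']);p=o['position'].copy()
for a in np.arange(.38,1.56,.08):
    t=door((.6155,.2435),a)(.010,.182,0);t[2]=p[2]
    print(round(a-.055,3),np.round(Rt.inv().apply(t-p)*1000).astype(int),-np.round(np.degrees(a-.38),1),t[:2])
```

```text
0.325 [-12  -1   0] -0.0 [0.4428 0.1853]
0.405 [-26  -1   0] -4.6 [0.448  0.1717]
0.485 [-41   0   0] -9.2 [0.4543 0.1585]
0.565 [-55   2   0] -13.8 [0.4616 0.1459]
0.645 [-70   5   0] -18.3 [0.4699 0.1339]
0.725 [-83  10   0] -22.9 [0.4791 0.1226]
0.805 [-97  15   0] -27.5 [0.4892 0.1121]
0.885 [-110   22    0] -32.1 [0.5001 0.1024]
0.965 [-122   29    0] -36.7 [0.5117 0.0936]
1.045 [-134   38    0] -41.3 [0.524  0.0858]
1.125 [-145   47    0] -45.8 [0.5369 0.079 ]
1.205 [-156   58    0] -50.4 [0.5503 0.0733]
1.285 [-165   69    0] -55.0 [0.5641 0.0686]
1.365 [-174   81    0] -59.6 [0.5783 0.0651]
1.445 [-181   93    0] -64.2 [0.5927 0.0627]
```

>>> move_arm:
  series: "-6 -1 1 0 0 0; -12 -1 1 0 0 0; -19 -1 1 0 0 -2; -26 -1 1 0 0 -5; -33 -1 1 0 0 -7; -41 0 1 0 0 -9; -48 1 1 0 0 -11; -55 2 1 0 0 -14"

```text
time: 3.8
position: [0.4613, 0.1457, 0.1213]
tool_rot: [0.455, 0.891, 0.001, 0.001]
ft_force: [-0.8, 0.8, 5.9]
grip_width: 0.0002
grip_force: 3.0
```

Run:
```python
from h import *
c=robot.camera('top');
cv2.imwrite('pics/a2.png',cv2.resize(c['img'][120:270,80:280,::-1],None,fx=3,fy=3))
for t in('door_hinge','catch_pad','tray_seat','pack_fin'):
    print(t,[(x['p'],np.round(x['xyz'],3)) for x in robot.tip_of(c,t)[:1]])
```

```text
door_hinge [(0.63, array([0.618, 0.241, 0.136]))]
catch_pad []
tray_seat []
pack_fin []
```

View pics/a2.png

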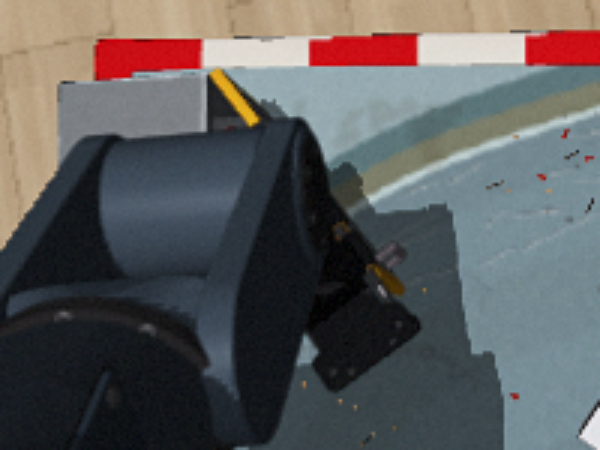

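The door is swinging: its top edge now runs from (215,75) to (400,290). Continuing the arc.

>>> move_arm:
  series: "-15 -1 0 0 0 -5; -29 1 0 0 0 -9; -44 2 0 0 0 -14; -58 6 0 0 0 -18; -71 10 0 0 0 -23; -85 16 0 0 0 -27; -98 22 0 0 0 -32; -111 30 0 0 0 -37"

```text
time: 4.72
position: [0.5497, 0.0723, 0.1212]
tool_rot: [0.148, 0.989, -0.001, -0.0]
ft_force: [-2.0, -0.6, 5.9]
grip_width: 0.0007
grip_force: 3.0
```

Run:
```python
from h import *
o=robot.get_obs();Rt=R.from_quat(o['tool_rot']);p=o['position'].copy()
x=Rt.as_matrix()[:,0];print(p,np.arctan2(-x[0],x[1])-.055,o['ft_force'])
for a in np.arange(1.26,1.5,.04):
    t=door((.6155,.2435),a)(.010,.182,0);t[2]=p[2]
    print(round(a-.055,3),np.round(Rt.inv().apply(t-p)*1000,1))
c=robot.camera('top');
cv2.imwrite('pics/a3.png',cv2.resize(c['img'][120:270,80:280,::-1],None,fx=3,fy=3))
```

```text
[0.5497 0.0723 0.1212] 1.2196632132646281 [-2.042  -0.5659  5.924 ]
1.205 [-0.3  1.1 -0. ]
1.245 [-7.6  0.7 -0. ]
1.285 [-14.9   0.6  -0. ]
1.325 [-22.2   0.9  -0. ]
1.365 [-29.4   1.4  -0. ]
1.405 [-36.7   2.2  -0. ]
```

View pics/a3.png

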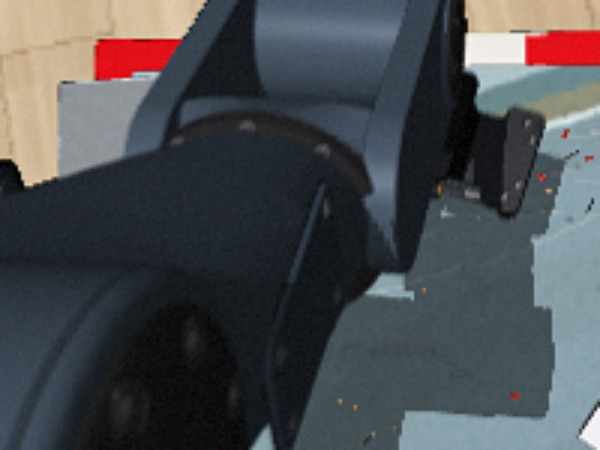

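The arm hides the door in this view, but the force readings show the fingers still pushing it. Finishing the swing slowly.

>>> move_arm:
  series: "-8 1 0 0 0 -2; -15 1 0 0 0 -5; -22 1 0 0 0 -7; -29 1 0 0 0 -9; -34 2 0 0 0 -10; -38 2 0 0 0 -11; -38 2 0 0 0 -11; -38 2 0 0 0 -11"

```text
time: 5.43
position: [0.5882, 0.0634, 0.1217]
tool_rot: [0.054, 0.999, -0.0, 0.002]
ft_force: [0.6, -1.0, 5.6]
grip_width: 0.0003
grip_force: 2.9
```

>>> move_arm:
  series: "3 0 0 0 0 0; 5 0 -10 0 0 0; 5 0 -40 0 0 0; 5 0 -80 0 0 0; -10 40 -100 0 0 0; -20 80 -110 0 0 0; -20 120 -110 0 0 0; -20 120 -110 0 0 0"

```text
time: 6.1
position: [0.6205, 0.1874, 0.2325]
tool_rot: [0.052, 0.999, 0.002, 0.002]
ft_force: [-0.2, 0.2, 0.4]
grip_width: 0.0004
grip_force: 0.0
```

Run:
```python
from h import *
o=robot.get_obs();print(o['position'],o['q'],o['ft_force'])
c={n:robot.camera(n) for n in('top','side')}
for n in c:
  for t in('door_hinge','catch_pad','tray_seat','tray_contact','pack_fin','pack_base','pack_terminal'):
    print(n,t,[(x['p'],np.round(x['xyz'],3)) for x in robot.tip_of(c[n],t)[:1]])
im=cv2.resize(c['side']['img'][100:250,200:400,::-1],None,fx=3,fy=3)
for a,col in((1.46,(0,255,0)),(1.51,(255,0,255))):
    p=(proj(c['side'],[door((.6155,.2435),a)(*k) for k in ((-.01,0,0),(-.01,.218,0),(-.01,.218,-.11),(-.01,0,-.11))])-[200,100]+.5)*3
    cv2.polylines(im,[p.astype(np.int32)],True,col,1)
cv2.imwrite('pics/a4.png',im)
```

```text
[0.6205 0.1874 0.2325] [ 0.1197  0.5699  1.3872  0.0039  1.1798 -1.3484] [-0.1675  0.2194  0.4297]
top door_hinge [(0.91, array([0.615, 0.242, 0.133]))]
top catch_pad [(0.77, array([0.58 , 0.065, 0.112]))]
top tray_seat [(0.71, array([0.564, 0.175, 0.046]))]
top tray_contact [(0.98, array([0.57 , 0.223, 0.06 ]))]
top pack_fin [(0.92, array([0.568, 0.169, 0.093]))]
top pack_base [(0.93, array([0.562, 0.172, 0.048]))]
top pack_terminal [(0.75, array([0.561, 0.127, 0.062]))]
side door_hinge [(0.64, array([0.617, 0.246, 0.132]))]
side catch_pad [(0.65, array([0.575, 0.064, 0.113]))]
side tray_seat [(0.85, array([0.566, 0.169, 0.04 ]))]
side tray_contact [(0.72, array([0.616, 0.245, 0.126]))]
side pack_fin [(0.42, array([0.564, 0.17 , 0.093]))]
side pack_base [(0.64, array([0.568, 0.17 , 0.05 ]))]
side pack_terminal [(0.49, array([0.56 , 0.122, 0.064]))]
```

View pics/a4.png

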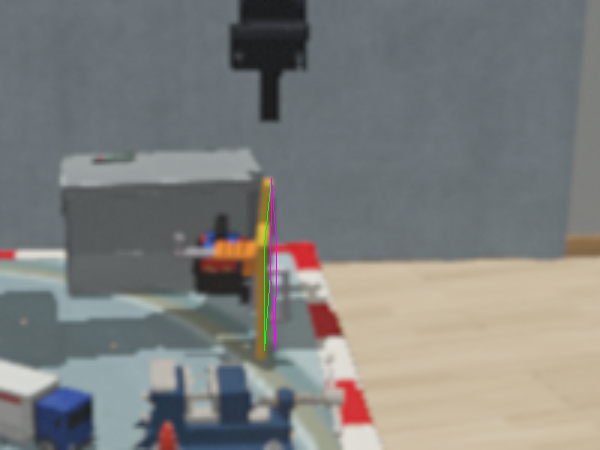

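The green outline (door yaw 1.46, so door about 1.40 rad) fits the door at (268,180)-(262,355), and the pack sits in its tray at (222,245). Moving above the fin and turning to close across it.

Run:
```python
from h import *
o=robot.get_obs();x=R.from_quat(o['tool_rot']).as_matrix();print(np.degrees(np.arctan2(x[1,1],x[0,1])))
print(tool([.5655,.1705,.160]))
```

```text
83.7562470906991
[ 52.6261 -16.244   70.5458]
```

>>> move_arm:
  series: "7 -2 0 0 0 7; 13 -4 0 0 0 14; 20 -6 0 0 0 21; 26 -8 0 0 0 28; 33 -10 0 0 0 35; 40 -12 0 0 0 42; 46 -14 0 0 0 49; 53 -16 0 0 0 56"
  jaw: 0.42
  newtons: 30

```text
time: 7.57
position: [0.5649, 0.1709, 0.2306]
tool_rot: [0.519, 0.855, 0.0, 0.0]
ft_force: [-0.1, -0.2, -0.3]
grip_width: 0.0356
grip_force: 0.0
```

>>> move_arm:
  series: "0 0 0 0 0 7; 0 0 10 0 0 14; 0 0 20 0 0 21; 0 0 30 0 0 28; 0 0 40 0 0 34; 0 0 50 0 0 34; 0 0 50 0 0 34"

```text
time: 8.15
position: [0.5638, 0.1708, 0.1785]
tool_rot: [0.744, 0.669, -0.002, -0.001]
ft_force: [1.0, 0.4, -0.3]
grip_width: 0.0362
grip_force: 0.0
```

Run:
```python
from h import *
o=robot.get_obs();x=R.from_quat(o['tool_rot']).as_matrix();print(o['time'],o['position'],np.degrees(o['q']),o['grip_width'],np.degrees(np.arctan2(x[1,1],x[0,1])))
print(tool([.5655,.1705,.103]))
c=robot.camera('side')
for t in('pack_fin',):print([(y['p'],y['xyz']) for y in robot.tip_of(c,t)[:1]])
cv2.imwrite('pics/a5.png',cv2.resize(c['img'][140:230,230:330,::-1],None,fx=6,fy=6))
```

```text
8.15 [0.5638 0.1708 0.1785] [ 5.9948 32.2566 90.8349 -0.0052 57.1428 12.0639] 0.03622336040340023 -6.066427946434793
[-0.0389  2.0425 75.5329]
[(0.6, [0.565, 0.1702, 0.0938])]
```

View pics/a5.png

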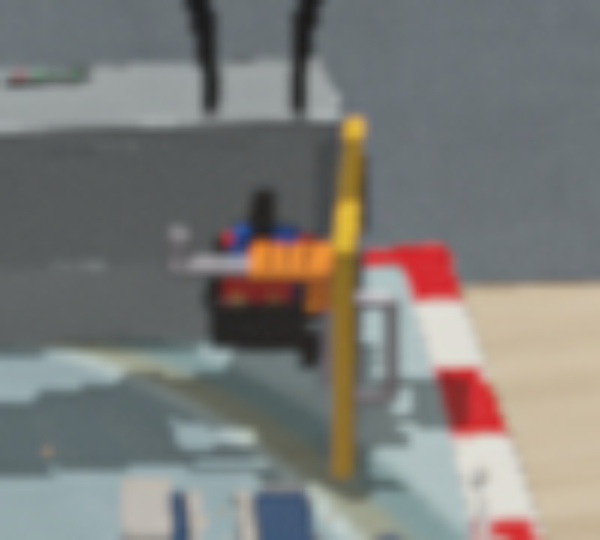

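The fingertips at (210,105) and (300,105) straddle the fin at (262,205). Going down and closing.

>>> move_arm:
  series: "0 2 20 0 0 0; 0 2 40 0 0 0; 0 2 60 0 0 0; 0 2 70 0 0 0; 0 2 74 0 0 0; 0 2 74 0 0 0; 0 2 74 0 0 0"

```text
time: 8.83
position: [0.5678, 0.1708, 0.1073]
tool_rot: [0.744, 0.668, 0.001, 0.0]
ft_force: [0.1, 0.1, 0.5]
grip_width: 0.0363
grip_force: 0.0
```

>>> move_arm:
  series: "0 0 0 0 0 0; 0 0 0 0 0 0; 0 0 0 0 0 0; 0 0 0 0 0 0; 0 0 0 0 0 0; 0 0 0 0 0 0"
  jaw: 0
  newtons: 35

```text
time: 9.33
position: [0.5671, 0.1707, 0.1069]
tool_rot: [0.744, 0.668, 0.0, 0.0]
ft_force: [-0.6, -0.1, 1.5]
grip_width: 0.0118
grip_force: 35.0
```

>>> move_arm:
  series: "1 -2 0 0 0 1; 2 -4 0 0 0 3; 2 -4 0 0 0 3; 2 -4 -15 0 0 3; 2 -4 -35 0 0 3; 2 -4 -65 0 0 3; 2 -4 -95 0 0 3; 2 -4 -120 0 0 3"

```text
time: 10.0
position: [0.563, 0.1732, 0.2277]
tool_rot: [0.762, 0.648, -0.0, -0.0]
ft_force: [0.4, 0.5, -0.9]
grip_width: 0.0119
grip_force: 35.0
```

Run:
```python
from h import *
o=robot.get_obs();print(o['time'],o['position'],np.degrees(o['q']),o['grip_width'],o['ft_force'])
c={n:robot.camera(n) for n in('top','side')}
for n in c:
  for t in('catch_pad','tray_seat','tray_contact','pack_base'):
    print(n,t,[(x['p'],np.round(x['xyz'],3)) for x in robot.tip_of(c[n],t)[:1]])
im=cv2.resize(c['side']['img'][100:230,220:340,::-1],None,fx=4,fy=4)
for a,col in((1.40,(0,255,0)),(1.46,(255,0,255))):
    p=(proj(c['side'],[door((.6155,.2435),a)(*k) for k in ((-.01,0,0),(-.01,.218,0),(-.01,.218,-.12),(-.01,0,-.12))])-[220,100]+.5)*4
    cv2.polylines(im,[p.astype(np.int32)],True,col,1)
cv2.imwrite('pics/a6.png',im)
```

```text
10.0 [0.563  0.1732 0.2277] [ 6.2328 28.5811 88.3941  0.0057 63.0649 15.4371] 0.01187974511408787 [ 0.4454  0.4737 -0.9016]
top catch_pad [(0.54, array([0.567, 0.069, 0.115]))]
top tray_seat [(0.71, array([0.563, 0.176, 0.045]))]
top tray_contact [(0.86, array([0.574, 0.223, 0.061]))]
top pack_base [(0.68, array([0.558, 0.177, 0.165]))]
side catch_pad [(0.65, array([0.569, 0.068, 0.117]))]
side tray_seat []
side tray_contact [(0.57, array([0.57 , 0.223, 0.063]))]
side pack_base [(0.75, array([0.569, 0.179, 0.173]))]
```

View pics/a6.png

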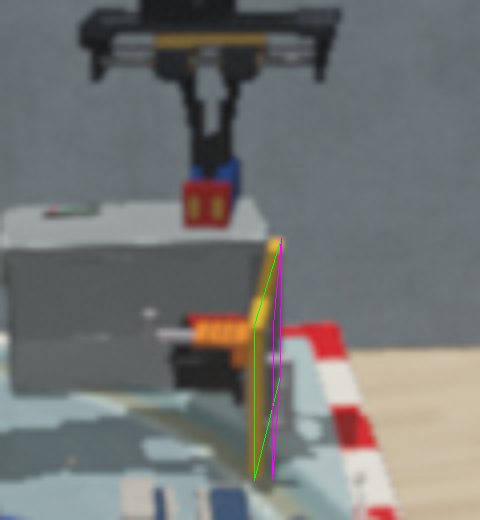

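The pack is up and clear at (208,205) with its red end facing the camera. The door outline puts the door at about 1.37 rad. Turning end for end.

>>> move_arm:
  series: "0 0 0 0 0 -7; 0 0 0 0 0 -14; 0 0 0 0 0 -21; 0 0 0 0 0 -28; 0 0 0 0 0 -35; 0 0 0 0 0 -42; 0 0 0 0 0 -49; 0 0 0 0 0 -56"

```text
time: 11.17
position: [0.563, 0.1731, 0.2257]
tool_rot: [0.366, 0.931, -0.0, -0.001]
ft_force: [0.5, -0.6, -2.3]
grip_width: 0.0119
grip_force: 35.0
```

>>> move_arm:
  series: "0 0 0 0 0 -7; 0 0 0 0 0 -14; 0 0 0 0 0 -21; 0 0 0 0 0 -28; 0 0 0 0 0 -35; 0 0 0 0 0 -42; 0 0 0 0 0 -49; 0 0 0 0 0 -56"

```text
time: 11.83
position: [0.563, 0.1731, 0.2257]
tool_rot: [-0.114, 0.993, 0.0, -0.001]
ft_force: [0.3, 0.2, -2.1]
grip_width: 0.0118
grip_force: 35.0
```

>>> move_arm:
  series: "0 0 0 0 0 -7; 0 0 0 0 0 -14; 0 0 0 0 0 -21; 0 0 0 0 0 -28; 0 0 0 0 0 -35; 0 0 0 0 0 -42; 0 0 0 0 0 -49; 0 0 0 0 0 -56"

```text
time: 12.5
position: [0.563, 0.1731, 0.2257]
tool_rot: [-0.567, 0.824, 0.0, -0.001]
ft_force: [0.8, 1.7, -0.9]
grip_width: 0.012
grip_force: 35.0
```

Run:
```python
from h import *
o=robot.get_obs();print(o['time'],o['position'],np.degrees(o['q']),o['grip_width'])
```

```text
12.5 [0.563  0.1731 0.2257] [   6.2263   28.7442   88.4712    0.001    62.8763 -152.8876] 0.0119718240537807
```

>>> move_arm:
  series: "0 0 0 0 0 -5; 0 0 0 0 0 -9; 0 0 0 0 0 -9; 0 0 0 0 0 -9"

```text
time: 12.83
position: [0.5631, 0.1731, 0.2259]
tool_rot: [-0.627, 0.779, 0.0, -0.001]
ft_force: [0.1, -0.6, -0.6]
grip_width: 0.0117
grip_force: 35.0
```

Run:
```python
from h import *
o=robot.get_obs();M=R.from_quat(o['tool_rot']).as_matrix();print(o['time'],o['position'],np.degrees(o['q']),M)
c={n:robot.camera(n) for n in('top','side')}
for n in c:
  for t in('catch_pad','tray_seat','tray_contact','pack_base','pack_fin','pack_terminal'):
    print(n,t,[(x['p'],np.round(x['xyz'],3), np.round(tool(x['xyz']))) for x in robot.tip_of(c[n],t)[:1]])
im=cv2.resize(c['top']['img'][120:240,80:240,::-1],None,fx=4.5,fy=4.5)
p0=o['position']
f=door((.6155,.2435),1.43);Q=[[f(*k) for k in ((0,0,0),(0,.218,0),(-.01,.218,0),(-.01,0,0))]]
Q.append([f(.042+u,.078+v,-.068) for u,v in((-.021,-.049),(.021,-.049),(.021,.049),(-.021,.049))])
Q.append([p0+M@np.array([u,v,.028]) for u,v in((-.045,-.018),(.045,-.018),(.045,.018),(-.045,.018))])
for q in Q:
    cv2.polylines(im,[((proj(c['top'],q)-[80,120]+.5)*4.5).astype(np.int32)],True,(0,255,0),1)
cv2.imwrite('pics/a7.png',im)
```

```text
12.8333 [0.5631 0.1731 0.2259] [   6.2266   28.7267   88.464     0.0025   62.883  -161.4357] [[-0.2137 -0.9769 -0.0013]
 [-0.9769  0.2137 -0.0001]
 [ 0.0004  0.0012 -1.    ]]
top catch_pad [(0.73, array([0.57 , 0.069, 0.115]), array([100., -29., 111.]))]
top tray_seat [(0.68, array([0.563, 0.176, 0.047]), array([ -3.,   1., 179.]))]
top tray_contact [(0.55, array([0.572, 0.227, 0.06 ]), array([-54.,   2., 167.]))]
top pack_base [(0.92, array([0.561, 0.173, 0.162]), array([ 1.,  2., 65.]))]
top pack_fin [(0.77, array([0.564, 0.168, 0.208]), array([ 4., -2., 18.]))]
top pack_terminal []
side catch_pad [(0.53, array([0.57 , 0.067, 0.112]), array([102., -29., 114.]))]
side tray_seat [(0.67, array([0.56 , 0.172, 0.212]), array([ 2.,  3., 15.]))]
side tray_contact [(0.78, array([0.57 , 0.223, 0.062]), array([-50.,   4., 164.]))]
side pack_base [(0.57, array([0.565, 0.176, 0.168]), array([-4., -1., 58.]))]
side pack_fin [(0.49, array([0.561, 0.174, 0.213]), array([-0.,  3., 14.]))]
side pack_terminal [(0.61, array([0.571, 0.212, 0.179]), array([-39.,   1.,  47.]))]
```

View pics/a7.png

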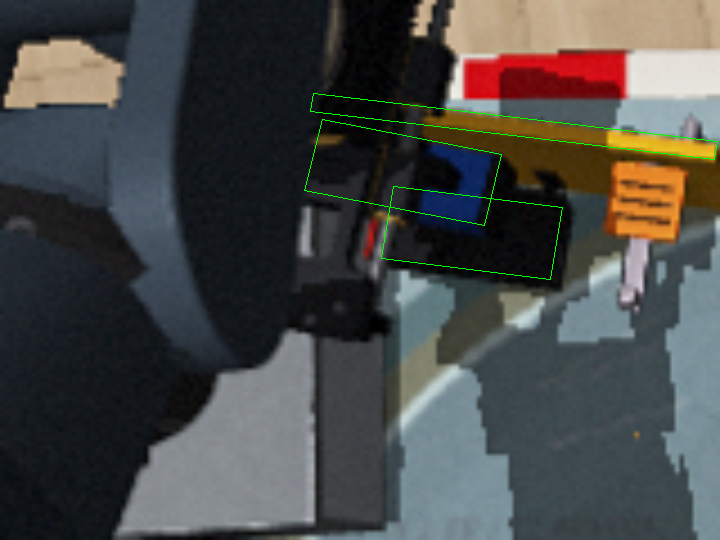

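The pack's blue end at (490,190) points to the free edge, so the red end now faces the hinge. The door and tray outlines at yaw 1.43 match the picture. Lowering to the lips.

>>> move_arm:
  series: "-1 1 20 0 0 -1.2; -1 1 45 0 0 -1.2; -1 1 70 0 0 -1.2; -1 1 85 0 0 -1.2; -1 1 91 0 0 -1.2; -1 1 91 0 0 -1.2; -1 1 91 0 0 -1.2"

```text
time: 14.12
position: [0.5631, 0.1744, 0.1359]
tool_rot: [-0.636, 0.772, -0.0, 0.0]
ft_force: [0.2, -0.4, -0.9]
grip_width: 0.0119
grip_force: 35.0
```

>>> move_arm:
  series: "0 0 3 0 0 0; 0 0 6 0 0 0; 0 0 9 0 0 0; 0 0 12 0 0 0; 0 0 12 0 0 0; 0 0 12 0 0 0"

```text
time: 14.62
position: [0.5625, 0.1743, 0.1235]
tool_rot: [-0.636, 0.772, 0.0, -0.0]
ft_force: [-0.5, -0.2, -2.5]
grip_width: 0.0118
grip_force: 35.0
```

Run:
```python
from h import *
o=robot.get_obs();print(o['time'],o['position'],np.degrees(o['q']),o['ft_force'],o['moment'],o['grip_width'])
c={n:robot.camera(n) for n in('top','side')}
for n in c:
  for t in('catch_pad','tray_seat','tray_contact','pack_base','pack_fin'):
    print(n,t,[(x['p'],np.round(x['xyz'],3), np.round(tool(x['xyz']))) for x in robot.tip_of(c[n],t)[:1]])
a=cv2.resize(c['top']['img'][130:210,130:250,::-1],None,fx=5,fy=5);b=cv2.resize(c['side']['img'][140:180,230:350,::-1],None,fx=5,fy=5)
cv2.imwrite('pics/a8.png',np.vstack([a,b]))
```

```text
14.6167 [0.5625 0.1743 0.1235] [   6.3543   36.6758   93.2415   -0.0016   50.0893 -162.6152] [-0.4655 -0.2283 -2.5148] [ 0.0934  0.0925 -0.0032] 0.011772087375806775
top catch_pad [(0.94, array([0.572, 0.066, 0.114]), array([105., -30.,   9.]))]
top tray_seat [(0.74, array([0.56 , 0.175, 0.046]), array([-0.,  2., 77.]))]
top tray_contact []
top pack_base [(0.54, array([0.558, 0.174, 0.06 ]), array([ 1.,  5., 64.]))]
top pack_fin [(0.79, array([0.567, 0.173, 0.109]), array([ 0., -5., 15.]))]
side catch_pad [(0.6, array([0.567, 0.068, 0.116]), array([104., -25.,   8.]))]
side tray_seat [(0.56, array([0.563, 0.173, 0.042]), array([ 1., -1., 82.]))]
side tray_contact [(0.66, array([0.573, 0.221, 0.062]), array([-47.,  -1.,  62.]))]
side pack_base [(0.65, array([0.564, 0.177, 0.067]), array([-3., -1., 57.]))]
side pack_fin [(0.53, array([0.56 , 0.175, 0.112]), array([-0.,  3., 11.]))]
```

View pics/a8.png

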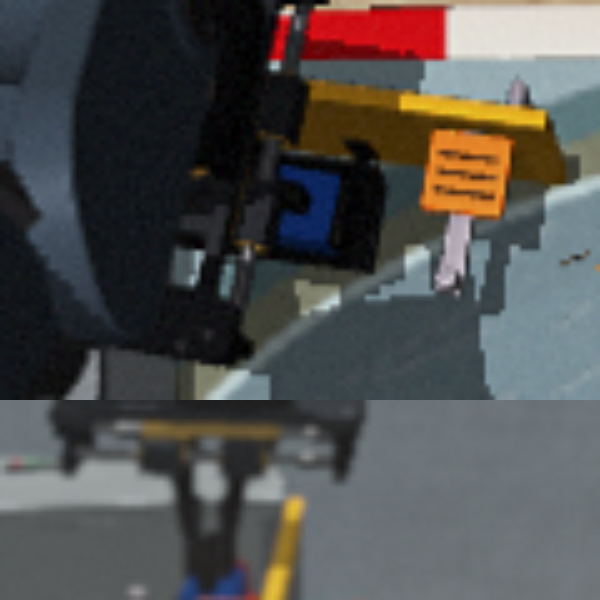

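The blue end at (310,205) is inside the tray's lips with almost no contact force. Continuing down.

>>> move_arm:
  series: "0 0 3 0 0 0; 0 0 6 0 0 0; 0 0 9 0 0 0; 0 0 12 0 0 0; 0 0 15 0 0 0; 0 0 17 0 0 0; 0 0 17 0 0 0; 0 0 17 0 0 0"

```text
time: 15.88
position: [0.5626, 0.1742, 0.1069]
tool_rot: [-0.636, 0.772, -0.0, -0.0]
ft_force: [-0.2, -1.2, 3.7]
grip_width: 0.0117
grip_force: 35.0
```

>>> move_arm:
  series: "0 0 0 0 0 0; 0 0 0 0 0 0; 0 0 0 0 0 0; 0 0 0 0 0 0; 0 0 0 0 0 0; 0 0 0 0 0 0"
  jaw: 0.4

```text
time: 16.38
position: [0.5626, 0.1744, 0.1064]
tool_rot: [-0.636, 0.772, 0.0, -0.0]
ft_force: [-0.6, -0.1, -0.1]
grip_width: 0.0337
grip_force: 0.0
```

>>> move_arm:
  series: "0 0 -5 0 0 0; 0 0 -15 0 0 0; 0 0 -35 0 0 0; 0 0 -70 0 0 0; 0 0 -110 0 0 0; 0 0 -150 0 0 0; 80 0 -150 0 0 0; 80 0 -150 0 0 0"

```text
time: 17.05
position: [0.5487, 0.1252, 0.26]
tool_rot: [-0.622, 0.783, -0.018, -0.006]
ft_force: [-0.5, 0.1, -0.1]
grip_width: 0.0348
grip_force: 0.0
```

Run:
```python
from h import *
o=robot.get_obs();print(o['time'],o['position'],o['ft_force'],o['grip_width'])
c={n:robot.camera(n) for n in('top','side')}
for n in c:
  for t in('catch_pad','tray_seat','tray_contact','pack_base','pack_fin','pack_terminal'):
    print(n,t,[(x['p'],np.round(x['xyz'],3)) for x in robot.tip_of(c[n],t)[:1]])
a=cv2.resize(c['top']['img'][130:210,110:250,::-1],None,fx=5,fy=5);b=cv2.resize(c['side']['img'][140:180,210:350,::-1],None,fx=5,fy=5)
f=door((.6155,.2435),1.43)
cv2.polylines(a,[((proj(c['top'],[f(*k) for k in ((0,0,0),(0,.218,0),(-.01,.218,0),(-.01,0,0))])-[110,130]+.5)*5).astype(np.int32)],True,(0,255,0),1)
cv2.imwrite('pics/a9.png',np.vstack([a,b]))
```

```text
17.05 [0.5487 0.1252 0.26  ] [-0.531   0.1258 -0.0634] 0.034798896045094625
top catch_pad [(0.94, array([0.571, 0.069, 0.116]))]
top tray_seat [(0.56, array([0.563, 0.177, 0.046]))]
top tray_contact [(0.71, array([0.572, 0.225, 0.058]))]
top pack_base [(0.68, array([0.562, 0.174, 0.044]))]
top pack_fin [(0.59, array([0.565, 0.172, 0.091]))]
top pack_terminal []
side catch_pad [(0.59, array([0.568, 0.068, 0.115]))]
side tray_seat [(0.6, array([0.563, 0.172, 0.044]))]
side tray_contact [(0.87, array([0.57 , 0.223, 0.064]))]
side pack_base [(0.52, array([0.562, 0.174, 0.048]))]
side pack_fin [(0.4, array([0.558, 0.173, 0.092]))]
side pack_terminal []
```

View pics/a9.png

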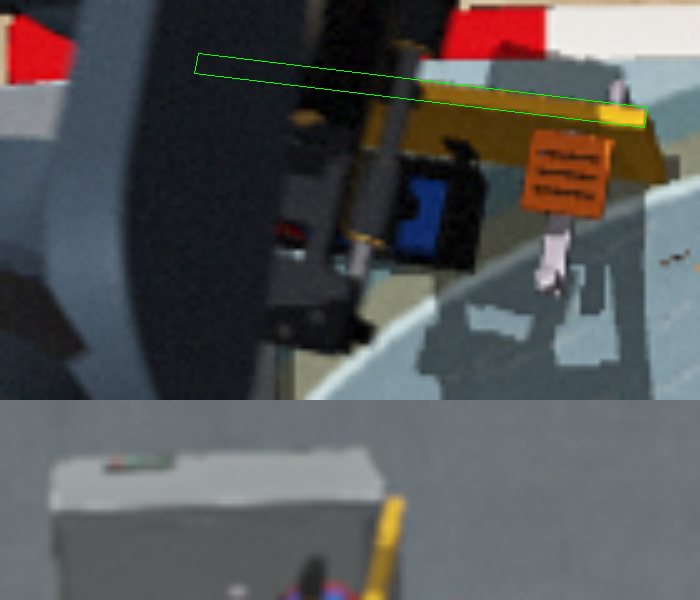

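The door outline still fits at yaw 1.43 (about 1.37 rad). The pack's blue end at (425,215) is inside the tray, the estimates put its underside level with the tray floor, and the gripper is clear. Handing in.

```bash
python3 -c "
from rig import robot
print(robot.hand_in())"
```

```text
the job is handed in; nothing more can be done
None
```

The job is handed in (no verdict was returned): the catch was pressed, the door stands open at about 1.37 rad, the pack is turned end for end and seated in its tray with the red end by the hinge, and the arm is clear of everything.

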